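# Line up the flasks by height on the storage tray

## Robot

A 7-joint arm with a two-finger parallel gripper is mounted at the origin on the work surface. World frame = base frame: x ahead of the robot, y to its left, z up, the work surface at z = 0. Lengths are in m, angles in rad, forces in N, time in s.
With the tool pointing down it reaches from about 0.35 to 0.9 m from the base axis. Payload 19.9 kg.
Tool frame: the origin (TCP) lies midway between the tips of the shut fingers; the grasp point (between the pads) lies 19 mm behind it; z points along the fingers, y is the direction in which the jaws open and shut (so a half turn about z gives the same grasp; the last joint's range is limited). The gripper opens to 94 mm and grips with 3 to 60 N. Pads are 16 mm wide; open, the fingers measure 119 mm over their backs; the gripper's body (75 mm by 177 mm) begins 78 mm behind the grasp point.
Start: joints at [-1.317, 0.417, -0.01, 1.614, 0.005, 1.111, -0.053], TCP at [0.182, 0.598, 0.205] pointing down, gripper open.
Joint ranges: [-2.81, 2.81], [-0.39, 2.02], [-1.27, 1.25], [0.06, 2.57], [-1.19, 4.33], [0.19, 2], [-2.82, 2.82]. Speed limits (rad/s): [1.89, 1.89, 2.39, 2.39, 3.01, 3.01, 3.01].

## Interface

Orientations are given as a rotation vector (axis times angle).
In Python, from station import r gives the robot as it stands.
- The arm moves only by the shell command python3 -m inch 'ROWS'. ROWS is text: rows parted by semicolons, each of 7 numbers parted by spaces: the turn, a rotation vector about the tool's x, y, z in rad, then the shift along the tool's x, y, z in mm, then the opening in per cent of the stroke, from 0 (shut) to 100 (fully open). In form: wx wy wz tx ty tz hand; .... A call has 1 to 20 rows; each row shifts and turns the commanded pose from where the row before left it, along the tool's axes as they then stand; what a row does not reach is not made up. A row lasts 1/8 s, in which the tool goes at most 62.5 mm and 10.7 degrees, less where a joint would pass 70% of its speed; a pose out of reach is approached as far as the arm can. A call is refused whole if a number of a shift passes 62.5 or a number of a turn 0.188, either way. A call with a gripper value outside its range is refused whole. The fingers move at their own pace and stop on an object; the grip force is fixed at half the most. Time passes only in rows, so rows that do not move let the fingers close. It gives the time, the measured TCP pose, the force and the opening at its end, in the units of the state.
- r.state(): the state, without advancing time (a new reading comes with each control period).
- r.snapshot(name): name is "scene" or "top" or "wrist"; returns (picture, depth): 384x512x3 uint8, red, green, blue; 384x512 float32, m along the optical axis (not along the pixel's ray), 0 where there is no reading.
- r.camera_model(name): a dict with "camera_matrix" (3x3 intrinsics, pixels), "R" (3x3) and "t" (3): a world point X has camera coordinates R X + t; the wrist camera has in their place "T_tool_cam" (4x4, takes a point from camera to tool coordinates, whose origin is the TCP and whose axes are the flange's). Camera axes: x right, y down, z forward; pixel columns grow to the right and rows downward; lengths in m; the calibration is good to about 2 mm. A picture is of the moment at which its call begins: read the wrist's pose just before it. camera_model takes no time and is no camera call.
- r.finish_job(): hands the job in, once; it reports no verdict.
Trained networks look in the newest picture that a camera, given by its name, has taken for a name from the list of things; names that differ only in an ending like _2 or _b are one class to them, and where a whole thing is asked for, a point or a joint stands for the part that bears it (a point fixed in the world has none). Each returns a list of dicts, best first, with "score" (0 to 1); they miss things now and then, are a little off and sometimes report something else, mostly with a low value. They report only what shows in the picture. A call takes as long as a camera call. They do not tell look-alikes from the thing itself.
- r.recognise(label, camera): "position" ([column, row] in pixels, amid what is visible of it).
- r.outline_of(label, camera): "pixels" (384x512 bool, what is visible of it) and "position" ([column, row] in pixels, amid what is visible of it).
- r.tip_of(label, camera): "position" ([column, row] in pixels: a listed point, or the origin of a listed thing).
The state is a dict: "t": time; "joints": joint angles; "dq": joint speeds; "joint_torque": joint torques, N m; "eef_pos": TCP position; "tool_rot": TCP orientation; "ft_force": force on the tool from outside, world axes, zero at the start; "torque": the same for the moment, N m; "width": finger opening in m.
Only numpy, scipy, OpenCV 4.12 (cv2) and the standard library are available. Lean on these libraries where they do the work, as an engineer would, in place of code of your own. Each camera call takes 0.05 s, during which the arm holds its last target.

## Task

Line the four stoppered amber flasks up by height on the blue tray, one centred on each round mark, with the shortest next to the red end block and rising in order to the tallest next to the white end block. Set each one down upright without dropping it or tipping any over, and leave the beaker, the white bottle and the dish where they are.

Things in the scene. Friction and masses are not known exactly. Their poses are not given: they have to be found in the camera images.
- flask_1: the shortest of four upright, stoppered amber glass flasks of one shape (round bulb, straight neck, flat base): 92 mm tall over the stopper, bulb 36 mm in diameter, about 40 g. The bulb narrows to the neck at 46 mm above the base; from there to the top, neck and blue stopper are one straight cylinder 16 mm in diameter (the stopper is its top 16 mm and is fixed in place), to be gripped there. Origin: centre of the underside, z up along the neck
- flask_2: the second shortest of four upright, stoppered amber glass flasks of one shape (round bulb, straight neck, flat base): 110 mm tall over the stopper, bulb 44 mm in diameter, about 60 g. The bulb narrows to the neck at 56 mm above the base; from there to the top, neck and blue stopper are one straight cylinder 16 mm in diameter (the stopper is its top 16 mm and is fixed in place), to be gripped there. Origin: centre of the underside, z up along the neck
- flask_3: the second tallest of four upright, stoppered amber glass flasks of one shape (round bulb, straight neck, flat base): 128 mm tall over the stopper, bulb 52 mm in diameter, about 80 g. The bulb narrows to the neck at 68 mm above the base; from there to the top, neck and blue stopper are one straight cylinder 16 mm in diameter (the stopper is its top 16 mm and is fixed in place), to be gripped there. Origin: centre of the underside, z up along the neck
- flask_4: the tallest of four upright, stoppered amber glass flasks of one shape (round bulb, straight neck, flat base): 146 mm tall over the stopper, bulb 60 mm in diameter, about 110 g. The bulb narrows to the neck at 82 mm above the base; from there to the top, neck and blue stopper are one straight cylinder 16 mm in diameter (the stopper is its top 16 mm and is fixed in place), to be gripped there. Origin: centre of the underside, z up along the neck
- tray: fixed blue storage tray, a flat slab 90 mm (its x) by 330 mm (its y) and 12 mm thick, with a row of four identical round marks, white rings 64 mm across with grey centres, along its y axis: their centres lie at y = -112.5, -37.5, 37.5 and 112.5 mm, x = 0, on the top face at z = 12 mm. Origin: centre of the underside, z up. It stands turned up to about 12 degrees either way
- red_end: fixed red end block at one end of the tray's row, 90 mm by 20 mm and 30 mm high; its centre lies 175 mm from the tray's centre along the tray's +y or -y (it differs from start to start), the white block being at the other end. Origin: centre of the underside
- white_end: fixed white end block at one end of the tray's row, 90 mm by 20 mm and 30 mm high; its centre lies 175 mm from the tray's centre along the tray's +y or -y (it differs from start to start), the red block being at the other end. Origin: centre of the underside
- beaker: bystander: empty clear beaker, 68 mm across and 85 mm high, at the right of the work; leave it alone. Origin: centre of the underside
- white_bottle: bystander: white plastic bottle with white cap, 60 mm across and 120 mm high, at the left of the work; leave it alone. Origin: centre of the underside
- dish: bystander: white ceramic dish, 90 mm across and 40 mm high, at the right of the work, on the robot's side of the beaker; leave it alone. Origin: centre of the underside
Mind the look-alikes: they are no part of the job. What is shaped like the flask_2 but purple or yellow is not meant.

How it is judged:
At the end, for the whole second after the job is handed in: Each flask stands upright (within about 6 degrees), at rest and released on the tray within 15 mm, along and across, of the centre of its own mark: from the red end block to the white one shortest, second shortest, second tallest, tallest (((y of red_end in the frame of tray below 0 m and y of flask_1 in the frame of tray between -0.1275 and -0.0975 m and y of flask_2 in the frame of tray between -0.0525 and -0.0225 m and y of flask_3 in the frame of tray between 0.0225 and 0.0525 m and y of flask_4 in the frame of tray between 0.0975 and 0.1275 m) or (y of red_end in the frame of tray above 0 m and y of flask_1 in the frame of tray between 0.0975 and 0.1275 m and y of flask_2 in the frame of tray between 0.0225 and 0.0525 m and y of flask_3 in the frame of tray between -0.0525 and -0.0225 m and y of flask_4 in the frame of tray between -0.1275 and -0.0975 m)) and x of flask_1 in the frame of tray between -0.015 and 0.015 m and z of flask_1 in the frame of tray between 0.008 and 0.017 m and angle between each of flask_1, flask_2, flask_3, flask_4's own z axis and vertical below 0.1 rad and linear speed of each of flask_1, flask_2, flask_3, flask_4 below 0.02 m/s and angular speed of each of flask_1, flask_2, flask_3, flask_4 below 0.3 rad/s and contact force between the fingers and flask_1 below 0.05 N and x of flask_2 in the frame of tray between -0.015 and 0.015 m and z of flask_2 in the frame of tray between 0.008 and 0.017 m and contact force between the fingers and flask_2 below 0.05 N and x of flask_3 in the frame of tray between -0.015 and 0.015 m and z of flask_3 in the frame of tray between 0.008 and 0.017 m and contact force between the fingers and flask_3 below 0.05 N and x of flask_4 in the frame of tray between -0.015 and 0.015 m and z of flask_4 in the frame of tray between 0.008 and 0.017 m and contact force between the fingers and flask_4 below 0.05 N); the robot touches nothing.
It fails at once if a flask is tipped over (leans more than about 40 degrees) (angle between any of flask_1, flask_2, flask_3, flask_4's own z axis and vertical above 0.7 rad).
It fails at once if a flask is dropped: its base is more than 40 mm above the table, with the fingers not touching it ((height (world z) of flask_1 above 0.04 m and contact force between the fingers and flask_1 below 0.001 N) or (height (world z) of flask_2 above 0.04 m and contact force between the fingers and flask_2 below 0.001 N) or (height (world z) of flask_3 above 0.04 m and contact force between the fingers and flask_3 below 0.001 N) or (height (world z) of flask_4 above 0.04 m and contact force between the fingers and flask_4 below 0.001 N)).
It fails at once if the beaker, the white bottle or the dish is moved more than 30 mm (distance of any of beaker, white_bottle, dish from where it was at the start of the episode above 0.03 m).
It also fails if it takes over 106 s, if anything falls off the work surface, if the arm or the gripper's body presses on something with over 40 N, if the wrist force passes 120 N, or if a joint passes its speed limit or range.

## Working session

There is one attempt and no reset: what is moved stays moved. The work goes in short steps, Python scripts to look and compute and a shell command to move; the robot and the scene stay as the last step left them, time stands still between calls to the robot, and variables do not carry over. Pictures are saved under pics/ and viewed, and the job is handed in when it is done.

```bash
ls; mkdir -p pics
python3 - <<'E'
from station import r
import cv2,numpy as np
s=r.state();print(s)
for n in("scene","top"):
    p,d=r.snapshot(n);cv2.imwrite(f"pics/{n}0.png",p[:,:,::-1]);np.save(f"pics/{n}0.npy",d)
    print(n,r.camera_model(n))
print(r.camera_model("wrist"))
E
```

```text
pics
{'t': 0.0, 'joints': array([-1.31749223,  0.41795152, -0.01034172,  1.61417914,  0.00471242,
        1.11068169, -0.05304399]), 'dq': array([-2.62603504e-05,  1.83665292e-03,  9.67585921e-04,  7.92163185e-04,
       -1.76048582e-03,  4.83767741e-04, -9.54437987e-04]), 'joint_torque': array([ 8.43921634e-05, -8.51261258e+01,  6.38629217e-01, -4.25976920e+01,
       -4.87720210e-02,  1.87541172e-02,  1.09359150e-04]), 'eef_pos': array([0.1814796 , 0.59767961, 0.20483703]), 'tool_rot': array([-4.61380687e-01, -3.10743634e+00,  1.87274288e-03]), 'ft_force': array([-1.15684249, -0.17303354,  0.27883727]), 'torque': array([0.01331599, 0.02011706, 0.00940054]), 'width': 0.09397236284767177}
scene {'camera_matrix': array([[425.88153792,   0.        , 247.25677612],
       [  0.        , 425.88153792, 193.96278806],
       [  0.        ,   0.        ,   1.        ]]), 'R': array([[ 0.86380942,  0.50371963,  0.0099909 ],
       [ 0.30830021, -0.51280016, -0.8012409 ],
       [-0.39847743,  0.69519963, -0.59825848]]), 't': array([-0.46777519, -0.12998879,  1.48938332])}
top {'camera_matrix
[... 190 characters left out ...]
90285, -0.0066174 ],
       [-0.99073876, -0.0112601 , -0.13531416],
       [ 0.1352265 ,  0.00821616, -0.99078065]]), 't': array([-0.00197046,  0.53368156,  1.07398754])}
{'camera_matrix': array([[313.31022295,   0.        , 253.58812473],
       [  0.        , 313.31022295, 189.18389426],
       [  0.        ,   0.        ,   1.        ]]), 'T_tool_cam': array([[ 1.49410656e-05, -9.72609417e-01, -2.32445523e-01,
         6.80766367e-02],
       [ 9.99999048e-01,  3.35290224e-04, -1.33865938e-03,
         6.18243910e-04],
       [ 1.37992943e-03, -2.32445281e-01,  9.72608496e-01,
        -1.78844566e-01],
       [ 0.00000000e+00,  0.00000000e+00,  0.00000000e+00,
         1.00000000e+00]])}
```

View pics/scene0.png

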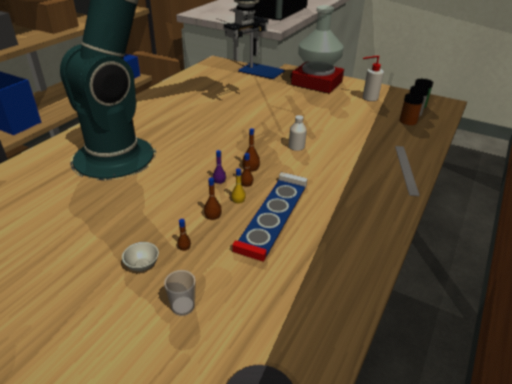

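View pics/top0.png

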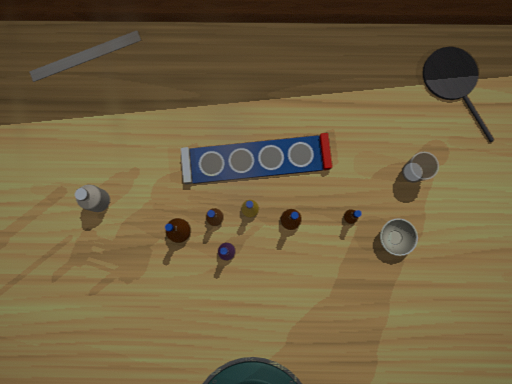

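Scene and top views show the amber flasks at top-view pixels (352,216), (291,219), (215,217) and (178,231). Purple is at (227,252) and yellow at (250,209). The red block is on the right (-y). Next I'll measure all of these.

```bash
cat > h.py <<'E'
import numpy as np,cv2
from station import r
def world(n,u,v,d):
    c=r.camera_model(n);K=c["camera_matrix"]
    p=np.stack([(u-K[0,2])/K[0,0]*d,(v-K[1,2])/K[1,1]*d,d],-1)
    return (p-c["t"])@c["R"]
def onplane(n,u,v,z):
    c=r.camera_model(n);K=c["camera_matrix"]
    ray=np.array([(u-K[0,2])/K[0,0],(v-K[1,2])/K[1,1],1])@c["R"];o=-c["R"].T@c["t"]
    return o+ray*(z-o[2])/ray[2]
E
python3 - <<'E'
from h import *
n="top";d=np.load("pics/top0.npy");p=cv2.imread("pics/top0.png")
v,u=np.mgrid[0:384,0:512];W=world(n,u,v,d)
hsv=cv2.cvtColor(p,cv2.COLOR_BGR2HSV)
# objects above table
m=((W[...,2]>0.02)&(d>0)&(W[...,0]>.3)&(W[...,0]<.75)&(abs(W[...,1])<.45)).astype(np.uint8)
k,l,st,c=cv2.connectedComponentsWithStats(m)
for i in range(1,k):
    if st[i,4]<15: continue
    q=l==i;Z=W[q];zt=np.percentile(Z[:,2],97)
    t=Z[Z[:,2]>zt-.01]
    print(c[i].round(),st[i,4],"ztop",Z[:,2].max().round(4),zt.round(4),"topxy",np.median(t,0).round(4),"ctr",((Z.min(0)+Z.max(0))/2).round(4))
    b=q&(hsv[...,0]>105)&(hsv[...,0]<128)&(hsv[...,1]>150)&(hsv[...,2]>60)
    if b.sum()>3: print("   blue",b.sum(),u[b].mean().round(1),v[b].mean().round(1),W[b].mean(0).round(4),W[b][:,2].max().round(4))
# tray marks
ring=((hsv[...,1]<60)&(hsv[...,2]>90)&(u>190)&(u<320)&(v>135)&(v<185)).astype(np.uint8)
k,l,st,c=cv2.connectedComponentsWithStats(ring)
for i in range(1,k):
    if st[i,4]>60: print("mark",c[i].round(2),st[i], onplane(n,*c[i],.012).round(4), np.median(W[l==i],0).round(4))
for lab in("flask_1","tray","red_end","white_end","beaker","white_bottle","dish"):
    r_=r.tip_of(lab,"top");print(lab,[(np.round(x["position"],1),round(x["score"],2),onplane(n,*x["position"],0).round(4)) for x in r_[:7]])
E
```

```text
[326. 151.] 307 ztop 0.0377 0.0351 topxy [ 0.6476 -0.1773  0.0308] ctr [ 0.647  -0.1782  0.0289]
[186. 165.] 303 ztop 0.0371 0.0342 topxy [0.6067 0.1689 0.0303] ctr [0.6078 0.169  0.0286]
[422. 166.] 662 ztop 0.0916 0.0882 topxy [ 0.6029 -0.4009  0.0855] ctr [ 0.5998 -0.3974  0.0558]
[ 92. 198.] 682 ztop 0.1257 0.1221 topxy [0.5191 0.3889 0.1202] ctr [0.5194 0.3879 0.0729]
[250. 208.] 232 ztop 0.1141 0.1122 topxy [0.5018 0.0104 0.1109] ctr [0.5017 0.0092 0.0676]
   blue 18 249.4 203.6 [0.5027 0.0096 0.1111] 0.1141
[215. 217.] 241 ztop 0.1151 0.1123 topxy [0.4803 0.096  0.1107] ctr [0.4801 0.0957 0.0677]
   blue 36 210.7 213.2 [0.4798 0.0968 0.1106] 0.1151
[291. 219.] 342 ztop 0.1334 0.13 topxy [ 0.4762 -0.0918  0.1287] ctr [ 0.4757 -0.0908  0.0767]
   blue 43 294.1 215.1 [ 0.4761 -0.0901  0.1279] 0.1334
[352. 216.] 178 ztop 0.0986 0.0954 topxy [ 0.4856 -0.239   0.0936] ctr [ 0.4841 -0.2389  0.0597]
   blue 35 356.9 213.3 [ 0.4851 -0.237   0.0924] 0.0986
[178. 230.] 485 ztop 0.1503 0.1475 topxy [0.4453 0.1831 0.1462] ctr [0.4455 0.1826 0.0852]
   blue 43 168.6 227.0 [0.4453 0.184  0.1
[... 1027 characters left out ...]
[327., 153.]), 0.22, array([ 0.6472, -0.1845,  0.    ]))]
tray [(array([253.6, 159.1]), 0.97, array([0.6294, 0.002 , 0.    ]))]
red_end [(array([326. , 153.3]), 0.79, array([ 0.6464, -0.1819,  0.    ])), (array([414.3, 168.7]), 0.31, array([ 0.609 , -0.4045,  0.    ]))]
white_end [(array([185.4, 168.3]), 0.75, array([0.6037, 0.1747, 0.    ]))]
beaker [(array([413.9, 170.5]), 0.66, array([ 0.6044, -0.4033,  0.    ]))]
white_bottle [(array([ 96.1, 199.7]), 0.9, array([0.5209, 0.397 , 0.    ]))]
dish [(array([394.1, 238. ]), 0.69, array([ 0.4338, -0.3484,  0.    ])), (array([413.2, 172. ]), 0.4, array([ 0.6005, -0.4014,  0.    ])), (array([186.3, 166. ]), 0.26, array([0.6097, 0.1726, 0.    ]))]
```

```bash
python3 -m inch '0 0 -0.1475 0 0 0 42; 0 0 -0.1475 0 0 0 42; 0 0 0 -38 -38 0 42; 0 0 0 -38 -38 0 42; 0 0 0 -38 -38 0 42; 0 0 0 -38 -38 0 42; 0 0 0 -38 -38 0 42; 0 0 0 -38 -38 0 42; 0 0 0 -38 -38 0 42; 0 0 0 -38 -38 0 42; 0 0 0 0 -45 0 42; 0 0 0 0 -45 0 42; 0 0 0 0 -45 0 42; 0 0 0 0 -45 0 42; 0 0 0 0 -45 0 42;0 0 0 0 -45 0 42; 0 0 0 0 -45 0 42; 0 0 0 0 0 0 42'
cat > g.py <<'E'
import sys;from h import *
from scipy.spatial.transform import Rotation as Ro
def go(t):
    s=r.state();R=Ro.from_rotvec(s["tool_rot"]).as_matrix()
    T=np.array([[-1,0,0],[0,1,0],[0,0,-1.]])
    print("t",s["t"],"p",s["eef_pos"].round(4),"shift",(R.T@(np.array(t)-s["eef_pos"])*1000).round(1),"turn",Ro.from_matrix(R.T@T).as_rotvec().round(3),"F",s["ft_force"].round(1),"w",round(s["width"],4))
go([float(x) for x in sys.argv[1:4]])
E
python3 g.py .485 -.238 .15
```

```text
t: 2.7
eef_pos: [0.4856, -0.024, 0.2057]
tool_rot: [0.007, 3.141, -0.001]
ft_force: [0.8, 0.1, -0.1]
width: 0.0395
t 2.7 p [ 0.4856 -0.024   0.2057] shift [  -0.4 -214.    55.9] turn [-0.001  0.001 -0.005] F [ 0.8  0.1 -0.1] w 0.0395
```

```bash
python3 -m inch '0 0 0 0 -43 0 42; 0 0 0 0 -43 0 42; 0 0 0 0 -43 0 42; 0 0 0 0 -43 0 42; 0 0 0 0 -42 0 42; 0 0 0 0 0 0 42; 0 0 0 0 0 25 42; 0 0 0 0 0 25 42; 0 0 0 0 0 0 42'
python3 - <<'E'
from h import *
s=r.state();p,d=r.snapshot("wrist");cv2.imwrite("pics/w1.png",p[:,:,::-1])
E
python3 g.py .485 -.238 .06
```

```text
t: 3.82
eef_pos: [0.4854, -0.2332, 0.1543]
tool_rot: [0.003, -3.139, -0.002]
ft_force: [0.8, -0.5, -0.0]
width: 0.0398
t 3.875 p [ 0.4859 -0.2338  0.1555] shift [ 0.8 -4.2 95.5] turn [ 0.    -0.001  0.001] F [ 0.4 -0.2  1. ] w 0.0398
```

View pics/w1.png

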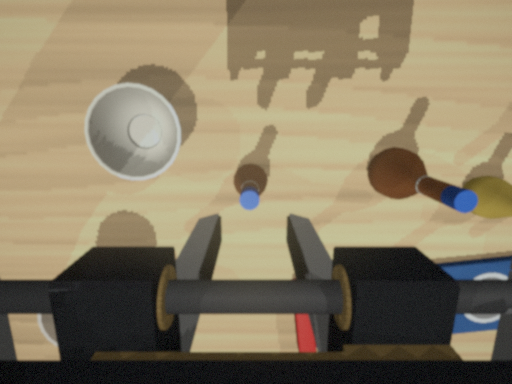

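The wrist view shows flask_1's stopper at (250,199), centred between the fingertips at (205,220) and (300,220). I'll shift 4 mm in -y, go down and close.

```bash
python3 -m inch '0 0 0 0 -4 20 42; 0 0 0 0 0 20 42; 0 0 0 0 0 20 42; 0 0 0 0 0 20 42; 0 0 0 0 0 15 42; 0 0 0 0 0 0 42; 0 0 0 0 0 0 0; 0 0 0 0 0 0 0; 0 0 0 0 0 0 0; 0 0 0 0 0 0 0; 0 0 0 0 0 0 0; 0 0 0 0 0 0 0; 0 0 0 0 0 0 0; 0 0 0 0 0 0 0'
python3 g.py .641 -.114 .1
```

```text
t: 5.62
eef_pos: [0.486, -0.239, 0.0607]
tool_rot: [-0.0, 3.141, -0.0]
ft_force: [-0.7, 0.9, 4.7]
width: 0.0155
t 5.625 p [ 0.486  -0.239   0.0607] shift [-155.1  124.9  -39.2] turn [-0.  0.  0.] F [-0.7  0.9  4.7] w 0.0155
```

```bash
python3 -m inch '0 0 0 0 0 -10 0; 0 0 0 0 0 -20 0; 0 0 0 0 0 -20 0; 0 0 0 0 0 -20 0; 0 0 0 -10 8 0 0; 0 0 0 -19 15 0 0; 0 0 0 -24 20 0 0; 0 0 0 -24 20 0 0; 0 0 0 -24 20 0 0; 0 0 0 -24 20 0 0; 0 0 0 -20 15 0 0; 0 0 0 -10 7 0 0; 0 0 0 0 0 0 0; 0 0 0 0 0 0 0'
python3 - <<'E'
from h import *
p,d=r.snapshot("wrist");cv2.imwrite("pics/w2.png",p[:,:,::-1])
p,d=r.snapshot("scene");cv2.imwrite("pics/s2.png",p[100:320,100:380,::-1].repeat(2,0).repeat(2,1))
E
python3 g.py .641 -.114 .074
```

```text
t: 7.38
eef_pos: [0.6401, -0.1146, 0.1303]
tool_rot: [-0.001, -3.141, 0.001]
ft_force: [-0.5, -0.5, 0.1]
width: 0.0154
t 7.475 p [ 0.6402 -0.1146  0.1306] shift [-0.8  0.7 56.6] turn [-0.    -0.    -0.001] F [ 0.3 -0.3  0.3] w 0.0152
```

View pics/w2.png

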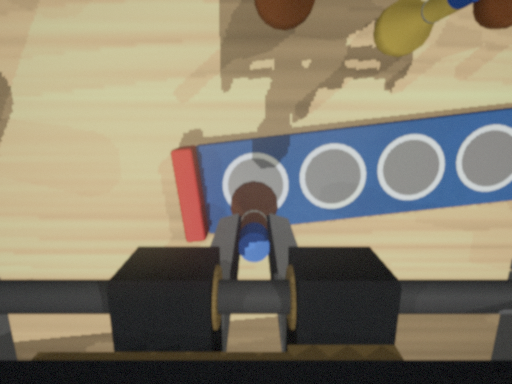

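View pics/s2.png

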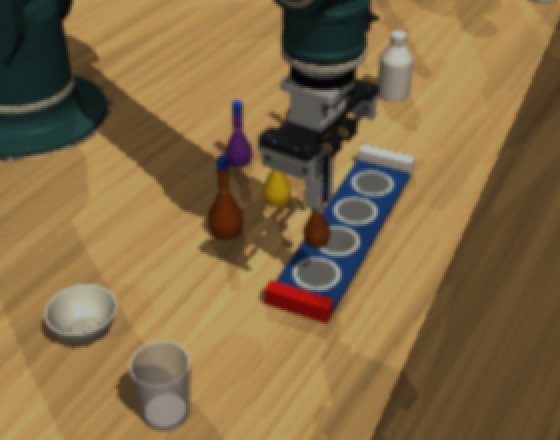

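The flask is held above the first mark: bulb at (254,200) in the wrist view, ring at (255,185). Now lowering.

```bash
python3 -m inch '0 0 0 0 0 15 0; 0 0 0 0 0 15 0; 0 0 0 0 0 15 0; 0 0 0 0 0 7 0; 0 0 0 0 0 3 0; 0 0 0 0 0 1 0; 0 0 0 0 0 1 0; 0 0 0 0 0 0 0; 0 0 0 0 0 0 0'; python3 g.py .641 -.114 .074
```

```text
t: 8.6
eef_pos: [0.6408, -0.1139, 0.0737]
tool_rot: [-0.0, 3.141, -0.0]
ft_force: [0.4, 0.1, -0.2]
width: 0.0155
t 8.6 p [ 0.6408 -0.1139  0.0737] shift [-0.2 -0.1 -0.3] turn [-0.  0.  0.] F [ 0.4  0.1 -0.2] w 0.0155
```

```bash
python3 -m inch '0 0 0 0 0 1 0; 0 0 0 0 0 0 0; 0 0 0 0 0 0 0;0 0 0 0 0 0 0'; python3 g.py .641 -.114 .074
```

```text
t: 9.1
eef_pos: [0.641, -0.1139, 0.0728]
tool_rot: [-0.0, 3.141, -0.0]
ft_force: [-1.1, 0.9, 5.3]
width: 0.0155
t 9.1 p [ 0.641  -0.1139  0.0728] shift [-0.  -0.1 -1.2] turn [-0.     0.001  0.   ] F [-1.1  0.9  5.3] w 0.0155
```

```bash
python3 -m inch '0 0 0 0 0 0 42; 0 0 0 0 0 0 42; 0 0 0 0 0 0 42; 0 0 0 0 0 0 42; 0 0 0 0 0 -10 42; 0 0 0 0 0 -30 42; 0 0 0 0 0 -40 42; 0 0 0 0 0 -50 42; 0 0 0 0 0 0 42; 0 0 0 25 33 0 42; 0 0 0 30 39 0 42; 0 0 0 30 39 0 42; 0 0 0 30 39 0 42;  0 0 0 30 39 0 42; 0 0 0 16 21 0 42; 0 0 0 0 0 0 42; 0 0 0 0 0 0 42'
python3 - <<'E'
from h import *
p,d=r.snapshot("wrist");cv2.imwrite("pics/w3.png",p[:,:,::-1])
p,d=r.snapshot("scene");cv2.imwrite("pics/s3.png",p[100:320,100:380,::-1].repeat(2,0).repeat(2,1))
E
python3 g.py .480 .096 .078
```

```text
t: 11.22
eef_pos: [0.48, 0.0955, 0.2025]
tool_rot: [0.001, 3.141, -0.0]
ft_force: [-0.5, -0.3, -0.5]
width: 0.0394
t 11.325 p [0.4801 0.0952 0.2024] shift [1.000e-01 9.000e-01 1.244e+02] turn [-0.    -0.    -0.001] F [ 0.1  0.7 -1. ] w 0.0398
```

View pics/w3.png

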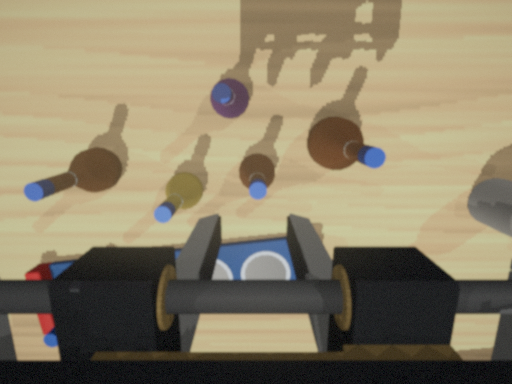

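View pics/s3.png

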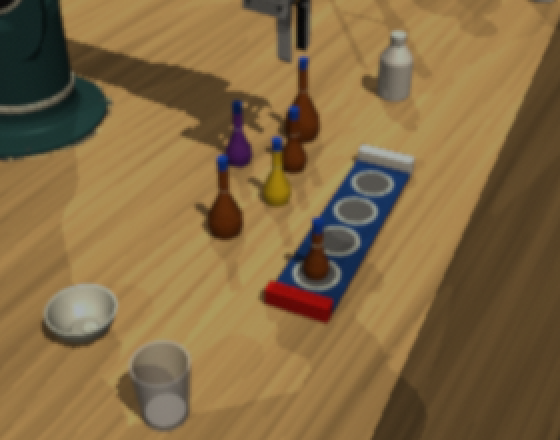

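flask_1 stands on the mark by the red block: (317,265) in the crop. In the wrist view flask_2's stopper is at (258,190), centred and slightly to +y.

```bash
python3 -m inch '0 0 0 0 2 20 42; 0 0 0 0 0 25 42; 0 0 0 0 0 25 42; 0 0 0 0 0 20 42; 0 0 0 0 0 20 42; 0 0 0 0 0 14 42; 0 0 0 0 0 0 42; 0 0 0 0 0 0 0; 0 0 0 0 0 0 0; 0 0 0 0 0 0 0; 0 0 0 0 0 0 0; 0 0 0 0 0 0 0; 0 0 0 0 0 0 0; 0 0 0 0 0 0 0'
python3 g.py .632 -.040 .1
```

```text
t: 13.08
eef_pos: [0.48, 0.0982, 0.0788]
tool_rot: [-0.0, 3.141, 0.0]
ft_force: [-0.6, -0.7, 6.8]
width: 0.0152
t 13.075 p [0.48   0.0982 0.0788] shift [-152.  -138.2  -21.1] turn [0.    0.001 0.   ] F [-0.6 -0.7  6.8] w 0.0152
```

```bash
python3 -m inch '0 0 0 0 0 -10 0; 0 0 0 0 0 -20 0; 0 0 0 0 0 -20 0; 0 0 0 0 0 -20 0; 0 0 0 -15 0 0 0; 0 0 0 -30 -5 0 0; 0 0 0 -30 -18 0 0; 0 0 0 -25 -25 0 0; 0 0 0 -25 -30 0 0; 0 0 0 -15 -30 0 0; 0 0 0 -8 -20 0 0; 0 0 0 -4 -10 0 0; 0 0 0 0 0 15 0; 0 0 0 0 0 15 0; 0 0 0 0 0 15 0; 0 0 0 0 0 5 0; 0 0 0 0 0 4 0; 0 0 0 0 0 0 0; 0 0 0 0 0 0 0'
python3 g.py .632 -.040 .0905
```

```text
t: 15.45
eef_pos: [0.632, -0.0399, 0.0949]
tool_rot: [-0.0, 3.141, -0.0]
ft_force: [-0.7, -0.6, -0.6]
width: 0.0154
t 15.45 p [ 0.632  -0.0399  0.0949] shift [-0.  -0.1  4.4] turn [-0.     0.001  0.   ] F [-0.7 -0.6 -0.6] w 0.0154
```

Next, lower it, release, rise, and go over flask_3 at (0.476,-0.091).

```bash
python3 -m inch '0 0 0 0 0 2 0; 0 0 0 0 0 1 0; 0 0 0 0 0 1 0; 0 0 0 0 0 0.5 0; 0 0 0 0 0 0 0; 0 0 0 0 0 0 0; 0 0 0 0 0 0 0'
python3 g.py .632 -.040 .0905
```

```text
t: 16.32
eef_pos: [0.6322, -0.0399, 0.0909]
tool_rot: [-0.0, 3.14, 0.0]
ft_force: [-2.7, 1.3, 11.4]
width: 0.0153
t 16.325 p [ 0.6322 -0.0399  0.0909] shift [ 0.2 -0.1  0.4] turn [0.    0.001 0.   ] F [-2.7  1.3 11.4] w 0.0153
```

```bash
python3 -m inch '0 0 0 0 0 0 42; 0 0 0 0 0 0 42; 0 0 0 0 0 0 42; 0 0 0 0 0 0 42; 0 0 0 0 0 -10 42; 0 0 0 0 0 -30 42; 0 0 0 0 0 -40 42; 0 0 0 0 0 -40 42; 0 0 0 0 0 0 42; 0 0 0 26 -9 0 42; 0 0 0 35 -11 0 42; 0 0 0 35 -11 0 42; 0 0 0 35 -11 0 42;  0 0 0 25 -9 0 42; 0 0 0 0 0 0 42; 0 0 0 0 0 0 42'
python3 - <<'E'
from h import *
p,d=r.snapshot("wrist");cv2.imwrite("pics/w4.png",p[:,:,::-1])
p,d=r.snapshot("scene");cv2.imwrite("pics/s4.png",p[100:320,100:380,::-1].repeat(2,0).repeat(2,1))
E
python3 g.py .476 -.091 .096
```

```text
t: 18.32
eef_pos: [0.4762, -0.0907, 0.2101]
tool_rot: [-0.001, 3.141, -0.0]
ft_force: [0.6, -0.4, -0.1]
width: 0.0395
t 18.425 p [ 0.4763 -0.0906  0.2099] shift [  0.3  -0.4 113.9] turn [-0.    -0.     0.001] F [-0.1 -0.5 -0. ] w 0.0395
```

View pics/w4.png

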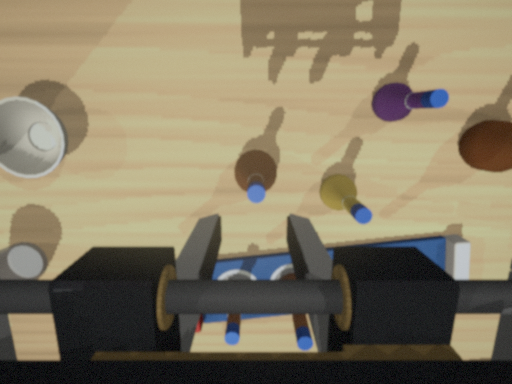

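View pics/s4.png

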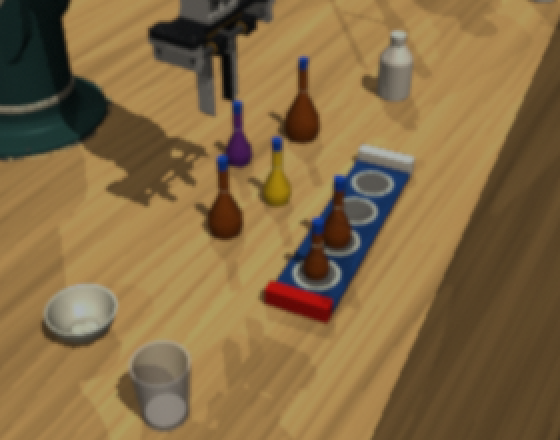

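flask_1 and flask_2 stand on their marks. flask_3's stopper is at (256,193), centred. I'll go down and grip it.

```bash
python3 -m inch '0 0 0 0 0.5 20 42; 0 0 0 0 0 25 42; 0 0 0 0 0 25 42; 0 0 0 0 0 20 42; 0 0 0 0 0 15 42; 0 0 0 0 0 9 42; 0 0 0 0 0 0 42; 0 0 0 0 0 0 0; 0 0 0 0 0 0 0; 0 0 0 0 0 0 0; 0 0 0 0 0 0 0; 0 0 0 0 0 0 0; 0 0 0 0 0 0 0; 0 0 0 0 0 0 0'
python3 g.py .624 .034 .1
```

```text
t: 20.18
eef_pos: [0.4759, -0.0904, 0.0962]
tool_rot: [-0.001, 3.141, -0.0]
ft_force: [0.5, 1.0, 5.7]
width: 0.0153
t 20.175 p [ 0.4759 -0.0904  0.0962] shift [-148.1  124.3   -3.8] turn [-0.  0.  0.] F [0.5 1.  5.7] w 0.0153
```

```bash
python3 -m inch '0 0 0 0 0 -10 0; 0 0 0 0 0 -25 0; 0 0 0 0 0 -35 0; 0 0 0 0 0 -35 0; 0 0 0 0 0 -25 0; 0 0 0 0 0 0 0; 0 0 0 -13 10 0 0; 0 0 0 -25 21 0 0; 0 0 0 -32 27 0 0; 0 0 0 -32 27 0 0; 0 0 0 -28 23 0 0; 0 0 0 -18 16 0 0; 0 0 0 0 0 0 0; 0 0 0 0 0 15 0; 0 0 0 0 0 30 0; 0 0 0 0 0 30 0; 0 0 0 0 0 25 0; 0 0 0 0 0 12 0; 0 0 0 0 0 3 0; 0 0 0 0 0 0 0'
python3 g.py .624 .034 .1082
```

```text
t: 22.68
eef_pos: [0.6239, 0.0335, 0.1115]
tool_rot: [0.0, 3.141, -0.0]
ft_force: [1.2, 0.0, -1.4]
width: 0.0156
t 22.675 p [0.6239 0.0335 0.1115] shift [-0.1  0.5  3.3] turn [-0.     0.001 -0.   ] F [ 1.2  0.  -1.4] w 0.0156
```

```bash
python3 -m inch '0 0 0 0 0 1.5 0; 0 0 0 0 0 1 0; 0 0 0 0 0 0.5 0; 0 0 0 0 0 0 0; 0 0 0 0 0 0 0'
python3 g.py .624 .034 .1082
```

```text
t: 23.3
eef_pos: [0.6239, 0.0337, 0.1082]
tool_rot: [-0.0, 3.141, 0.0]
ft_force: [-0.4, 1.9, 4.6]
width: 0.0158
t 23.3 p [0.6239 0.0337 0.1082] shift [-0.1  0.3  0. ] turn [0. 0. 0.] F [-0.4  1.9  4.6] w 0.0158
```

```bash
python3 -m inch '0 0 0 0 0 0 42; 0 0 0 0 0 0 42; 0 0 0 0 0 0 42; 0 0 0 0 0 0 42; 0 0 0 0 0 -10 42; 0 0 0 0 0 -30 42; 0 0 0 0 0 -40 42; 0 0 0 0 0 -30 42; 0 0 0 0 0 0 42; 0 0 0 25 21 0 42; 0 0 0 35 30 0 42; 0 0 0 35 30 0 42; 0 0 0 35 30 0 42;  0 0 0 30 25 0 42; 0 0 0 19 14 0 42; 0 0 0 0 0 0 42; 0 0 0 0 0 0 42'
python3 - <<'E'
from h import *
p,d=r.snapshot("wrist");cv2.imwrite("pics/w5.png",p[:,:,::-1])
p,d=r.snapshot("scene");cv2.imwrite("pics/s5.png",p[100:320,100:380,::-1].repeat(2,0).repeat(2,1))
E
python3 g.py .4453 .1835 .114
```

```text
t: 25.42
eef_pos: [0.4451, 0.183, 0.2179]
tool_rot: [0.001, 3.142, -0.0]
ft_force: [0.5, -0.3, 0.3]
width: 0.0398
t 25.525 p [0.4452 0.1829 0.2178] shift [-1.000e-01  6.000e-01  1.038e+02] turn [-0.    -0.    -0.001] F [1.3 0.4 0.3] w 0.0396
```

View pics/w5.png

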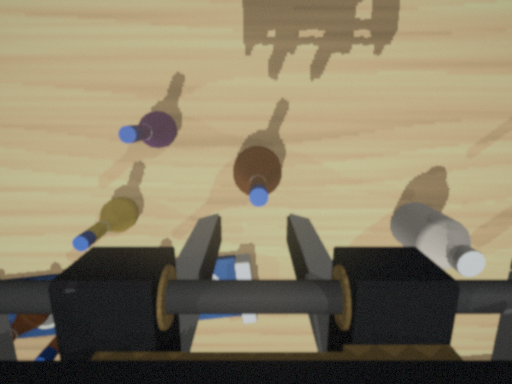

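View pics/s5.png

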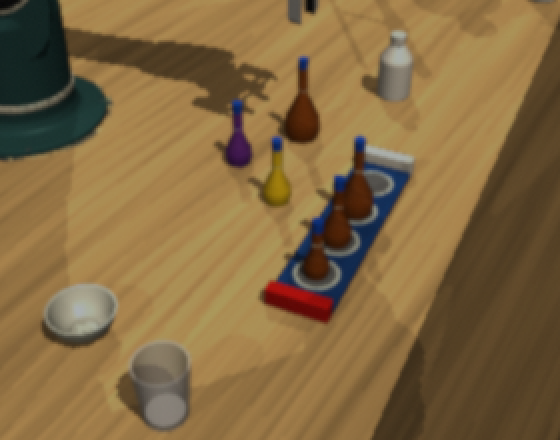

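Three flasks are standing on their marks. flask_4's stopper is at (259,196), about 3 mm to +y.

```bash
python3 -m inch '0 0 0 0 2 20 42; 0 0 0 0 0 25 42; 0 0 0 0 0 25 42; 0 0 0 0 0 20 42; 0 0 0 0 0 13 42; 0 0 0 0 0 0 42; 0 0 0 0 0 0 42; 0 0 0 0 0 0 0; 0 0 0 0 0 0 0; 0 0 0 0 0 0 0; 0 0 0 0 0 0 0; 0 0 0 0 0 0 0; 0 0 0 0 0 0 0; 0 0 0 0 0 0 0'
python3 g.py .615 .108 .1
```

```text
t: 27.28
eef_pos: [0.4448, 0.1856, 0.1151]
tool_rot: [-0.0, 3.141, 0.0]
ft_force: [0.3, 0.1, 3.8]
width: 0.0153
t 27.275 p [0.4448 0.1856 0.1151] shift [-170.2  -77.7   15.1] turn [0. 0. 0.] F [0.3 0.1 3.8] w 0.0153
```

```bash
python3 -m inch '0 0 0 0 0 -10 0; 0 0 0 0 0 -20 0; 0 0 0 0 0 -30 0; 0 0 0 0 0 -30 0; 0 0 0 0 0 0 0; 0 0 0 -15 -7 0 0; 0 0 0 -30 -13 0 0; 0 0 0 -35 -16 0 0; 0 0 0 -35 -16 0 0; 0 0 0 -30 -14 0 0; 0 0 0 -15 -7 0 0; 0 0 0 -10 -5 0 0; 0 0 0 0 0 0 0; 0 0 0 0 0 15 0; 0 0 0 0 0 25 0; 0 0 0 0 0 20 0; 0 0 0 0 0 10 0; 0 0 0 0 0 5 0; 0 0 0 0 0 0 0'
python3 g.py .615 .108 .1271
```

```text
t: 29.65
eef_pos: [0.6147, 0.1077, 0.1301]
tool_rot: [-0.001, 3.141, -0.0]
ft_force: [-0.3, -0.2, -0.8]
width: 0.0157
t 29.65 p [0.6147 0.1077 0.1301] shift [-0.3  0.3  3. ] turn [-0.  0.  0.] F [-0.3 -0.2 -0.8] w 0.0157
```

```bash
python3 -m inch '0 0 0 0 0 1.5 0; 0 0 0 0 0 1 0; 0 0 0 0 0 0.5 0; 0 0 0 0 0 0 0; 0 0 0 0 0 0 0'
python3 g.py .615 .108 .1271
```

```text
t: 30.28
eef_pos: [0.6148, 0.1076, 0.1271]
tool_rot: [-0.0, 3.141, 0.0]
ft_force: [0.1, 0.8, 1.5]
width: 0.0157
t 30.275 p [0.6148 0.1076 0.1271] shift [-0.2  0.4  0. ] turn [0. 0. 0.] F [0.1 0.8 1.5] w 0.0157
```

```bash
python3 -m inch '0 0 0 0 0 0.4 0; 0 0 0 0 0 0 0; 0 0 0 0 0 0 42; 0 0 0 0 0 0 42; 0 0 0 0 0 0 42; 0 0 0 0 0 0 42; 0 0 0 0 0 -10 42; 0 0 0 0 0 -30 42; 0 0 0 0 0 -40 42; 0 0 0 0 0 -30 42; 0 0 0 0 0 0 42; 0 0 0 30 20 0 42; 0 0 0 40 30 0 42; 0 0 0 40 35 0 42; 0 0 0 40 35 0 42;  0 0 0 30 35 0 42; 0 0 0 20 30 0 42; 0 0 0 0 0 0 42; 0 0 0 0 0 0 42'
python3 - <<'E'
from h import *
p,d=r.snapshot("scene");cv2.imwrite("pics/s6.png",p[100:320,100:380,::-1].repeat(2,0).repeat(2,1))
n="top";p,d=r.snapshot(n);cv2.imwrite("pics/t6.png",p[:,:,::-1])
v,u=np.mgrid[0:384,0:512];W=world(n,u,v,d)
M=[(.641,-.1149),(.6326,-.0405),(.6241,.0344),(.6154,.1082)]
for i,(x,y) in enumerate(M):
    q=(np.hypot(W[...,0]-x,W[...,1]-y)<.03)&(W[...,2]>.03)&(d>0);Z=W[q]
    t=Z[Z[:,2]>Z[:,2].max()-.015]; b=Z[Z[:,2]<.012+[.04,.05,.06,.07][i]]
    print(i+1,"top",Z[:,2].max().round(4),"offs top",((t.min(0)+t.max(0))/2-[x,y,0]).round(4)[:2],"bulb",((b.min(0)+b.max(0))/2-[x,y,0]).round(4)[:2])
m=((W[...,2]>0.02)&(d>0)&(W[...,0]>.3)&(W[...,0]<.75)&(abs(W[...,1])<.45)).astype(np.uint8)
k,l,st,c=cv2.connectedComponentsWithStats(m)
for i in range(1,k):
    if st[i,4]>15: Z=W[l==i];print(c[i].round(),((Z.min(0)+Z.max(0))/2).round(4))
E
python3 g.py .4 .2 .3
```

```text
t: 32.65
eef_pos: [0.4149, 0.2919, 0.2363]
tool_rot: [-0.0, -3.141, 0.001]
ft_force: [0.2, 0.4, 0.7]
width: 0.0396
1 top 0.1101 offs top [-0.0004 -0.0014] bulb [-0.0022 -0.0013]
2 top 0.1264 offs top [-0.0017 -0.0022] bulb [-0.0031 -0.0018]
3 top 0.1436 offs top [-0.0003 -0.0024] bulb [-0.0013 -0.003 ]
4 top 0.1626 offs top [ 0.0003 -0.0032] bulb [-0.0016 -0.003 ]
[326. 151.] [ 0.6468 -0.1777  0.0289]
[302. 152.] [ 0.6387 -0.1162  0.0671]
[242. 158.] [0.6225 0.0305 0.0849]
[272. 155.] [ 0.6295 -0.0425  0.0744]
[186. 165.] [0.6076 0.1693 0.0283]
[211. 160.] [0.6148 0.1041 0.0934]
[422. 166.] [ 0.6002 -0.3972  0.0561]
[ 54. 261.] [0.4245 0.2787 0.3636]
[250. 208.] [0.5017 0.0092 0.0676]
[401. 236.] [ 0.4349 -0.3473  0.0339]
[226. 251.] [0.3966 0.0648 0.0679]
t 32.75 p [0.4152 0.2916 0.2364] shift [ 15.1 -91.7 -63.6] turn [-0.    -0.    -0.001] F [-0.6 -0.6 -0.2] w 0.0394
```

View pics/t6.png

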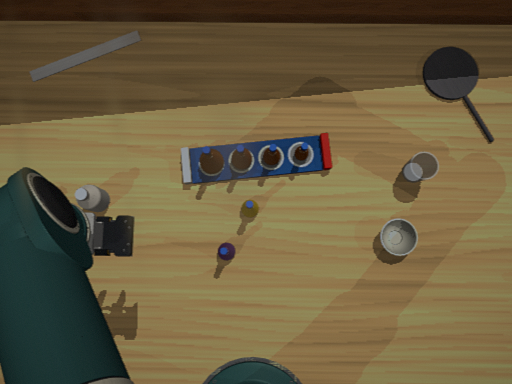

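View pics/s6.png

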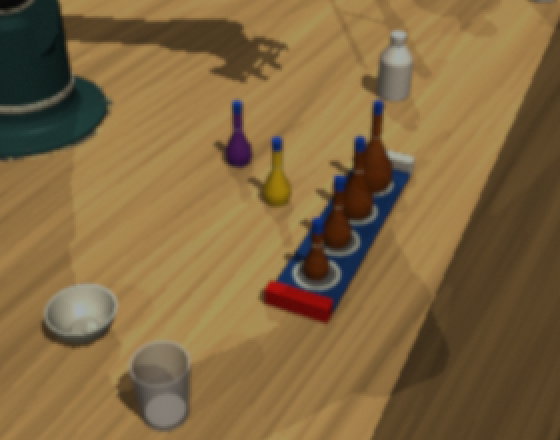

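The pictures show all four flasks upright on their marks, in rising order from red to white, with the top-view marks at (300,154) to (211,162). They sit within about 4 mm of centre. The arm is clear, so I'm handing in.

```bash
python3 -c "
from station import r
print(r.finish_job())"
```

```text
the job is handed in; nothing more can be done
None
```

All four amber flasks now stand on the tray, one per mark, rising from flask_1 by the red block to flask_4 by the white block. I gripped each by the neck, lowered it until it touched the tray and only then released it. I handed the job in after about 33 s of the 106 s allowed.

- **Placement:** in the last top-view check each flask was within about 4 mm of its mark's centre (the limit is 15 mm). Bulb and stopper centres agreed to about 2 mm, so none is leaning.
- **Heights:** the measured tops were 110, 126, 144 and 163 mm above the table. That is 4–6 mm above the true heights on the tray, about the same excess the depth reading showed at the start.
- **Bystanders:** the beaker and dish were unmoved to within 1 mm. The arm partly hid the bottle in the final top view, so I only checked it by eye in the scene picture, where it stood in its place. The purple and yellow flasks were not touched.
- **Forces:** wrist force readings, taken at the end of each move, were 11 N at most.

No check failed. The hand-in gives no verdict.

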